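Fish out the screwdriver, turn it round and prise open the control box

TASK

The yellow-handled screwdriver lies with its handle out of reach under the white filter vessel: draw it out, change your grip so that you hold it by its handle with the blade forward, put the blade into the slot at the middle of the control box's front edge and prise the cover up until its front edge stands about 4 cm clear of the base. Then draw the blade out and lay (do not drop) the screwdriver flat on the red board, clear of the box and out from under the vessel, leaving the cover standing ajar. Keep the gripper itself off the box, and leave the other things on the bench where they are.

Things in the scene. Friction and masses are not known exactly. Their poses are not given: they have to be found in the camera images.
- board: Dark red board, fixed flat on the steel bench: 680 (x) x 1320 (y) mm, 8 mm thick, its top 8 mm above the bench top (z = 0.008). Everything named here stands on it. Origin at the centre of its underside, axes as the world's.
- vessel: White filter vessel, fixed, lying along its own y on two grey cradles, left or right: 86 mm diameter (screw cap 104 mm at the +y end), 370 mm long, axis 98 mm above the board, 46 mm or more of air under it; a thinner filter on top brings it to 200 mm. Cradles 16 mm thick at y = -128 and +102 mm. Origin on the board under its middle; its -x side faces the robot.
- driver: Loose flat screwdriver, 225 mm, 65 to 115 g, along its own x, blade to +x. One axis, level 13 mm above the board: handle 26 x 26 mm, x = -110 to -5 mm; round steel shank 8 mm thick to x = 103; blade 10 wide (y), 3 thick (z), ending at x = 115. Origin on the underside; mass centre about x = -20. At first the handle is all under the vessel, shank and blade stick out roughly towards the robot.
- driver_handle (a point): Middle of the screwdriver's yellow and black handle, on its axis (x = -57.5, z = 13 mm from the driver's origin). Axes as the driver's.
- driver_tip (a point): End of the screwdriver's blade, on its axis (x = 115, z = 13 mm from the driver's origin). Axes as the driver's.
- box: Pump control box, grey base, white cover, screwed down, left or right: 130 (x) x 200 (y) mm, base 60 mm high with 5 mm walls, 85 mm with the cover shut. Black glands stick out 24 mm at both ends. Origin on the board at the foot of the middle of its front; the box extends from there to x = +130. The front, with the slot, is turned to the robot. Inside it is empty for at least 60 mm behind the slot.
- slot (a point): Middle of the pry slot's mouth on the box's front face (54 mm above the box's origin; axes as the box's). A notch through the 5 mm front wall just under the cover's 6 mm thick front skirt: 36 mm wide, 12 mm high (z = 48 to 60 mm). An orange strip on the cover marks it from above. The blade goes in level along the box's +x, 10 to 18 mm deep, and is raised.
- cover (a joint): Hinge of the white cover along the box's far (+x) edge, 60 mm above the board: 0 closed, grows as the front edge rises, up to 1.7 rad. The front edge is 130 mm from the hinge, so 0.31 rad raises it 4 cm and draws it 6 mm back. Stiff: about 2 N upward at the front edge opens it, and it stays where it is left.
- cover_edge (a point): Middle of the lower edge of the cover's front skirt, right over the slot; it rises with the cover. The axes turn with the cover.
- gauge: Pressure gauge with a white face and a brass stem, 64 mm in diameter, 26 mm high, lying on its back; its stem sticks out 58 mm from the middle, along its own -y. Origin under the middle of the dial.
- valve: Brass valve with white ends and a blue lever, 84 x 26 x 37 mm. Origin under its middle.
- tape: White roll of thread tape lying flat, 54 mm in diameter, 14 mm high. Origin under its middle.
- jug: Translucent measuring jug, 112 mm across the rim, 165 mm high, handle on its own +y side. Origin under its middle.
- meter: Blue and white pen meter lying flat along its own x, 150 x 30 x 16 mm. Origin under its middle.
There are look-alikes about, which are no part of the job. There is more than one size of the driver; the one meant has the size given above.

How it is judged:
By the outcome, as a careful person would: the job done as asked, in the order asked, and still so for the second after the job is handed in, with the robot touching nothing.
It also fails if it takes over 72 s, if anything falls off the work surface, if the arm or the gripper's body presses on something with over 40 N, if the wrist force passes 120 N, or if a joint passes its speed limit or range.

ROBOT

A 7-joint arm with a two-finger parallel gripper is mounted at the origin on the work surface. World frame = base frame: x ahead of the robot, y to its left, z up, the work surface at z = 0. Lengths are in mm, angles in rad, forces in N, time in s.
With the tool pointing down it reaches from about 425 to 875 mm from the base axis. Payload 8.4 kg.
Tool frame: the origin (TCP) lies midway between the tips of the shut fingers; the grasp point (between the pads) lies 19 mm behind it; z points along the fingers, y is the direction in which the jaws open and shut (so a half turn about z gives the same grasp; the last joint's range is limited). The gripper opens to 85 mm and grips with 20 to 120 N. Pads are 22 mm wide; open, the fingers measure 114 mm over their backs; the gripper's body (76 mm by 85 mm) begins 54 mm behind the grasp point. The pads swing forward as they close: fully open they stand 13 mm farther back than shut.
Start: joints at [1.119, 0.333, 0.04, 1.465, -0.013, 1.343, -0.059], TCP at [224.569, -609.945, 231.308] pointing down, gripper open.
Joint ranges: [-2.58, 2.58], [-0.38, 2.09], [-1.3, 1.39], [0.25, 2.4], [-1.5, 4.64], [0.08, 2.09], [-2.65, 2.65]. Speed limits (rad/s): [2.22, 2.22, 2.79, 2.79, 3.14, 3.14, 3.14].

INTERFACE

Orientations are given as a unit quaternion [x, y, z, w].
In Python, from cell import arm, cams, workorder gives the robot as it stands.
- The arm moves only by the shell command python3 -m inch 'ROWS' [OPENING] [FORCE]. ROWS is JSON, one flat list of numbers, 4 for each row, row after row: the shift along the tool's x, y, z in m, then the turn about the tool's z in rad. A call has 1 to 8 rows; each row shifts and turns the commanded pose from where the row before left it, along the tool's axes as they then stand; what a row does not reach is not made up. A row lasts 1/12 s, in which the tool goes at most 41.7 mm and 7.16 degrees, less where a joint would pass 70% of its speed; a pose out of reach is approached as far as the arm can. A call is refused whole if a number of a shift passes 0.0417 or a number of a turn 0.125, either way. A call with a gripper value outside its range is refused whole. OPENING is the opening, from 0 (shut) to 1 (fully open), set as the call begins (- or left out, the last holds). The fingers move at their own pace and stop on an object; FORCE is the grip in N (left out, the last holds). Time passes only in rows, so rows that do not move let the fingers close. It gives the time, the measured TCP pose, the force and the opening at its end, in the units of the state.
- arm.read_state(): the state, without advancing time (a new reading comes with each control period).
- cams.read_camera(name): name is "side" or "top"; returns the picture (420x560x3 uint8, red, green, blue); there is no depth.
- cams.camera_params(name): a dict with "vfov" (degrees; the focal length in pixels is half the picture's height over the tangent of half this angle, whatever the lens; pixels are square), "cx", "cy" (the principal point, pixels), "R" (3x3) and "t" (3): a world point X has camera coordinates R X + t. Camera axes: x right, y down, z forward; pixel columns grow to the right and rows downward; lengths in mm; the calibration is good to about 2 mm. A picture is of the moment at which its call begins. camera_params takes no time and is no camera call.
- workorder.finish_job(): hands the job in, once; it reports no verdict.
The state is a dict: "time": time; "joint_positions": joint angles; "qd": joint speeds; "tau": joint torques, N m; "eef_pos": TCP position; "tool_rot": TCP orientation; "ft_force": force on the tool from outside, world axes, zero at the start; "torque": the same for the moment, N m; "finger_gap": finger opening in mm.
Only numpy, scipy, OpenCV 4.12 (cv2) and the standard library are available. Lean on these libraries where they do the work, as an engineer would, in place of code of your own. Each camera call takes 0.05 s, during which the arm holds its last target. There are 200 camera calls.

## Working session

There is one attempt and no reset: what is moved stays moved. The work goes in short steps, Python scripts to look and compute and a shell command to move; the robot and the scene stay as the last step left them, time stands still between calls to the robot, and variables do not carry over. Pictures are saved under pics/ and viewed, about 8 in all and at most 12, crops included, and the job is handed in when it is done.

```bash
ls; mkdir -p pics; python3 - <<'E'
from cell import arm,cams,workorder
import cv2,numpy as np
s=arm.read_state()
for k,v in s.items(): print(k,np.round(v,3))
for n in("top","side"):
    p=cams.camera_params(n);print(n,{k:np.round(v,4).tolist() for k,v in p.items()})
    cv2.imwrite(f"pics/{n}0.png",cams.read_camera(n)[:,:,::-1])
E
```

```text
pics
time 0.0
joint_positions [ 1.119  0.334  0.04   1.466 -0.013  1.343 -0.058]
qd [ 0.001  0.001 -0.001  0.    -0.001 -0.001  0.001]
tau [ 2.0000e-03 -6.5854e+01  1.3660e+00 -4.0555e+01  1.7000e-02  1.3000e-02
  0.0000e+00]
eef_pos [ 224.423 -609.532  230.418]
tool_rot [ 0.984  0.176 -0.    -0.001]
ft_force [-0.439 -0.402 -0.624]
torque [ 0.017  0.021 -0.035]
finger_gap 85.8
top {'vfov': 54.5717, 'cx': 275.3059, 'cy': 205.4431, 'R': [[0.0956, -0.9954, 0.0005], [-0.9736, -0.0936, -0.2081], [0.2072, 0.0194, -0.9781]], 't': [-36.786, 471.1373, 1248.3379]}
side {'vfov': 56.1005, 'cx': 280.5703, 'cy': 213.7797, 'R': [[-0.7381, -0.6744, 0.0207], [-0.4416, 0.4597, -0.7705], [0.5101, -0.5778, -0.6371]], 't': [341.2326, 258.4865, 986.7101]}
```

View pics/top0.png

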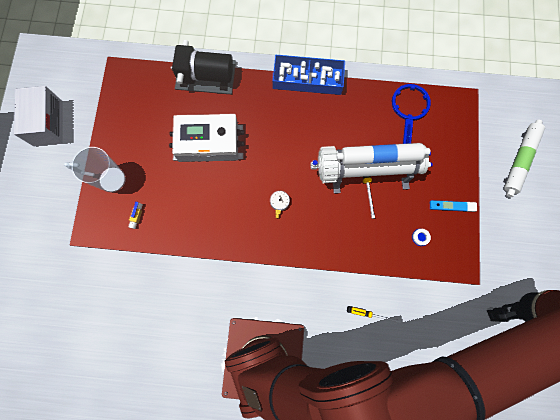

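View pics/side0.png

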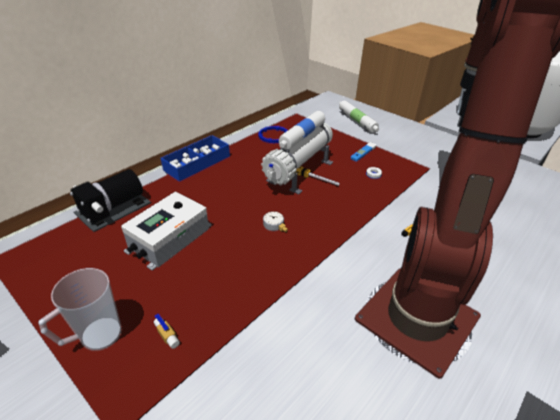

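Top: two yellow/black drivers. One is on the bench at (360,312), short and lying free. The other has its shank from (368,180) to (374,217) sticking out from under the vessel and fits the description. I'll enlarge to confirm.

```bash
cat > h.py <<'E'
import numpy as np,cv2
from cell import arm,cams
from scipy.spatial.transform import Rotation as Ro
def ray(n,u,v,z):
    p=cams.camera_params(n);R=np.array(p["R"]);t=np.array(p["t"])
    f=210/np.tan(np.radians(p["vfov"]/2))
    d=R.T@np.array([(u-p["cx"])/f,(v-p["cy"])/f,1]);c=-R.T@t
    return c+d*(z-c[2])/d[2]
def proj(n,X):
    p=cams.camera_params(n);f=210/np.tan(np.radians(p["vfov"]/2))
    q=np.array(p["R"])@np.array(X,float)+p["t"]
    return np.array([p["cx"]+f*q[0]/q[2],p["cy"]+f*q[1]/q[2]])
def crop(im,u0,v0,w,h,k):
    return cv2.resize(im[v0:v0+h,u0:u0+w],None,fx=k,fy=k,interpolation=cv2.INTER_CUBIC)
E
python3 - <<'E'
from h import *
t=cv2.imread("pics/top0.png")
a=crop(t,300,130,140,100,5.5); b=crop(t,160,100,100,75,4)
c=crop(t,330,290,92,75,4)
bot=np.hstack([b,c])[:, :770]
out=np.vstack([a[:300+0,:768],bot[:, :768]])
out=np.vstack([crop(t,305,135,128,92,6)[:,:768]])
cv2.imwrite("pics/c1.png",out)
s=cv2.imread("pics/side0.png")
cv2.imwrite("pics/c2.png",np.vstack([bot[:,:600] if 0 else np.hstack([b,c]),np.hstack([crop(s,100,180,128,100,3),crop(s,250,110,128,100,3)])[:,:768]]))
for n,u,v in [("c1",368,180),("tip",374,217)]: print(n,ray("top",u,v,21).round(1))
for n,u,v in [("bl",71,246),("br",480,284),("tr",478,88),("tl",110,57)]: print(n,ray("top",u,v,8).round(1))
print(ray("top",347,308,13)-ray("top",385,317,13))
E
```

```text
c1 [ 593.4 -287.6   21. ]
tip [ 471. -313.   21.]
bl [285.3 652.    8. ]
br [ 290.3 -659.6    8. ]
tr [ 968.7 -658.4    8. ]
tl [964.  648.2   8. ]
[ 15.78540766 118.85580096   0.        ]
```

View pics/c1.png

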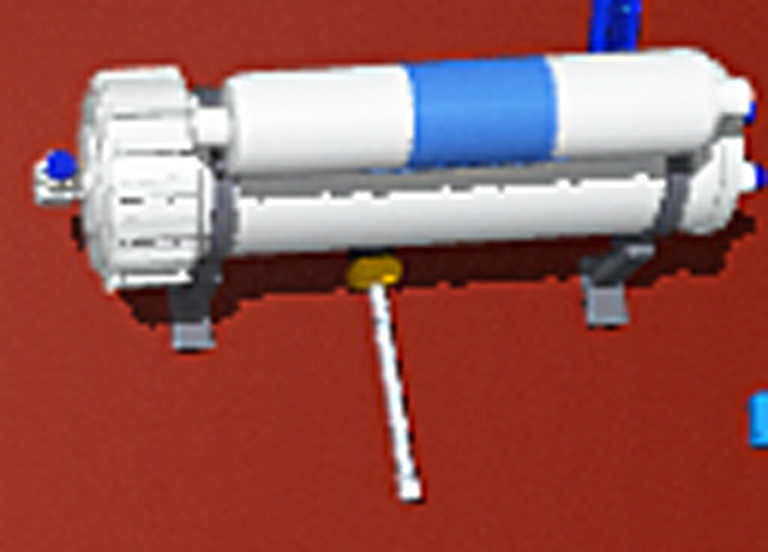

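View pics/c2.png

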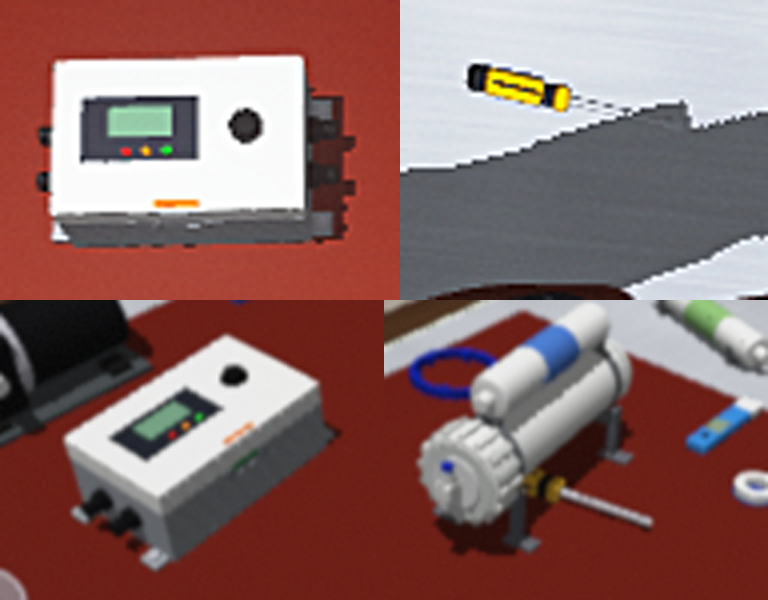

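Confirmed: the driver under the vessel has its shank from px (367.8,182.5) to the tip at (373.2,217.5). It's about 115 mm of shank plus blade with a thick yellow handle behind, so it matches. The bench one is the smaller look-alike. The box's orange strip is at about (204,151).

```bash
python3 - <<'E'
from h import *
T=lambda u,v,z:ray("top",u,v,z)
tip=T(373.1,217.3,21);j=T(367.6,182.3,21)
print("tip",tip.round(1),"junc",j.round(1),np.hypot(*(tip-j)[:2]),"dir",np.degrees(np.arctan2(*(tip-j)[1::-1])))
print("side tip",ray("side",250+268/3,110+222/3,21).round(1),"junc",ray("side",250+178/3,110+190/3,21).round(1))
b=lambda u,v,z:T(160+u/4,100+v/4,z).round(1)
print("cover front L,R",b(53,213,93),b(303,212,93),"strip",b(155,203,93),b(199,203,93),"back",b(54,60,93),b(304,57,93))
c=lambda u,v,z:ray("side",100+u/3,180+v/3,z).round(1)
print("side: cover front corners",c(160,200,93),c(320,83,93),"slot",c(245,163,62), "strip",c(240,135,93))
for n,u,v in [("gauge",280,200),("gstem",278,217),("tape",422,237),("meterL",432,205),("valve",136,214)]: print(n,T(u,v,20).round(1))
print("cradle feet",T(305+193/6,135+345/6,8).round(1),T(305+606/6,135+322/6,8).round(1))
s=arm.read_state();R=Ro.from_quat(s["tool_rot"]).as_matrix();print(R.round(3))
E
```

```text
tip [ 469.8 -310.2   21. ] junc [ 585.4 -286.7   21. ] 117.99940956097845 dir -168.53930234651
side tip [ 464.7 -309.    21. ] junc [ 583.4 -287.5   21. ]
cover front L,R [600.5 345.2  93. ] [620.3 148.4  93. ] strip [616.5 266.   93. ] [619.8 231.3  93. ] back [729.2 363.6  93. ] [751.2 162.9  93. ]
side: cover front corners [594.  350.8  93. ] [620.9 151.   93. ] slot [610.1 253.8  62. ] strip [614.1 251.3  93. ]
gauge [498.3  -4.5  20. ]
gstem [441.5  -3.3  20. ]
tape [ 420.7 -469.6   20. ]
meterL [ 529.2 -499.9   20. ]
valve [407.2 456.6  20. ]
cradle feet [ 544.6 -190.7    8. ] [ 579.6 -417.5    8. ]
[[ 0.938  0.346 -0.001]
 [ 0.346 -0.938  0.001]
 [-0.    -0.001 -1.   ]]
```

```bash
python3 -m inch '[0.034,-0.0173,0,0,0.034,-0.0173,0,0,0.034,-0.0173,0,0,0.034,-0.0173,0,0,0.034,-0.0173,0,0,0.034,-0.0173,0,0,0.034,-0.0173,0,0,0.034,-0.0173,0,0]' 0.5
python3 -m inch '[0.034,-0.0173,0,0,0.034,-0.0173,0,0,0.034,-0.0173,0,0,0,0,0.03,0.08,0,0,0.03,0.08,0,0,0.03,0,0,0,0,0]'
python3 - <<'E'
from h import *
s=arm.read_state();R=Ro.from_quat(s["tool_rot"]).as_matrix();print(np.round(s["eef_pos"],1),R.round(3).tolist(),s["finger_gap"],s["time"],np.round(s["joint_positions"],2))
t=cams.read_camera("top")[:,:,::-1];q=cams.read_camera("side")[:,:,::-1]
cv2.imwrite("pics/d1.png",np.hstack([crop(t,310,140,100,120,4),crop(q,270,120,100,120,4)]))
E
```

```text
time: 0.77
eef_pos: [432.8, -384.4, 231.1]
tool_rot: [0.984, 0.175, -0.0, -0.0]
ft_force: [-0.1, -0.5, -0.6]
finger_gap: 42.9
time: 1.35
eef_pos: [506.5, -300.2, 135.0]
tool_rot: [0.995, 0.097, -0.004, -0.003]
ft_force: [-1.4, 1.0, -0.8]
finger_gap: 42.8
[ 506.5 -300.2  135. ] [[0.981, 0.192, -0.009], [0.192, -0.981, 0.005], [-0.008, -0.006, -1.0]] 42.84853120412685 1.35 [ 0.62  0.3  -0.19  1.72  0.06  1.14 -0.97]
```

View pics/d1.png

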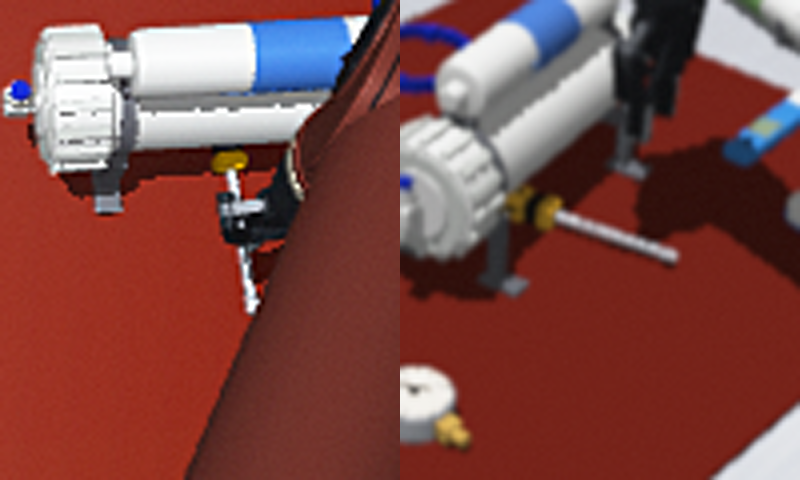

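The gripper is above the shank and aligned: top-crop fingers at (245,215), with the shank running through. I'll descend and grip.

```bash
python3 -m inch '[0,0.0024,0.035,0,0,0,0.035,0,0,0,0.035,0,0,0,0.018,0,0,0,0,0]' 0.45
python3 -m inch '[0,0,0,0,0,0,0,0,0,0,0,0,0,0,0,0,0,0,0,0,0,0,0,0]' 0 100
```

```text
time: 1.87
eef_pos: [508.9, -304.1, 16.3]
tool_rot: [0.995, 0.096, -0.002, -0.001]
ft_force: [-1.8, 0.8, -0.2]
finger_gap: 38.5
time: 2.37
eef_pos: [511.2, -304.9, 19.5]
tool_rot: [0.995, 0.096, 0.001, 0.001]
ft_force: [0.5, 0.5, 1.3]
finger_gap: 1.9
```

The fingers closed too high: TCP is at 19.5 and the gap is 1.9, so they slipped over the shank. I'll reopen, go 9 mm lower and close again.

```bash
python3 -m inch '[0,0,0,0,0,0,0,0,0,0,0,0,0,0,0,0]' 0.45
python3 -m inch '[0,0,0.0045,0,0,0,0.0045,0,0,0,0,0,0,0,0,0]'
python3 - <<'E'
from h import *
print(arm.read_state()["eef_pos"])
q=cams.read_camera("side")[:,:,::-1];cv2.imwrite("pics/d2.png",crop(q,285,130,100,80,6))
E
```

```text
time: 2.7
eef_pos: [509.9, -304.4, 18.1]
tool_rot: [0.995, 0.096, -0.0, -0.0]
ft_force: [-0.7, 0.3, -0.5]
finger_gap: 38.2
time: 3.03
eef_pos: [509.8, -304.2, 8.6]
tool_rot: [0.995, 0.096, -0.0, -0.0]
ft_force: [-0.3, -0.1, 0.1]
finger_gap: 38.6
[ 509.81164803 -304.2421053     8.62733228]
```

View pics/d2.png

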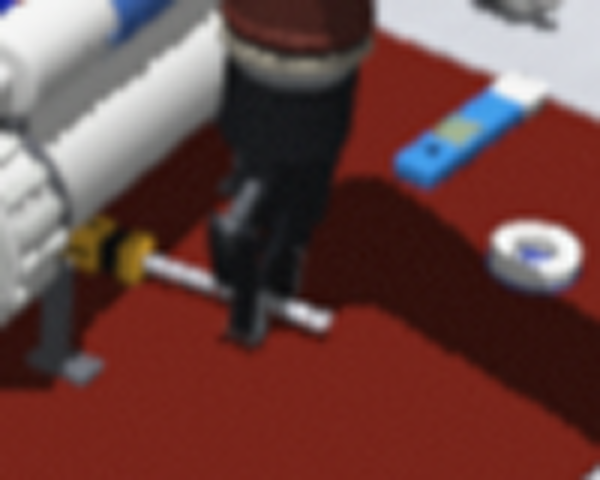

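The shank lies between the fingers, at crop (250,300), and hasn't been displaced. I'll raise 2 mm and close.

```bash
python3 -m inch '[0,0,-0.002,0,0,0,0,0,0,0,0,0,0,0,0,0,0,0,0,0,0,0,0,0]' 0 100
```

```text
time: 3.58
eef_pos: [510.4, -304.5, 11.5]
tool_rot: [0.995, 0.096, 0.0, 0.0]
ft_force: [-0.5, -0.0, -0.1]
finger_gap: 3.8
```

```bash
python3 -m inch '[0,0,-0.003,0,-0.01,0,0,0,-0.01,0,0,0,-0.01,0,0,0,0,0,0,0]'
python3 - <<'E'
from h import *
q=cams.read_camera("side")[:,:,::-1];cv2.imwrite("pics/d3.png",crop(q,285,130,100,80,6))
E
```

```text
time: 4.0
eef_pos: [477.5, -311.4, 13.9]
tool_rot: [0.995, 0.095, -0.001, -0.0]
ft_force: [-1.2, 0.0, -1.0]
finger_gap: 3.7
```

View pics/d3.png

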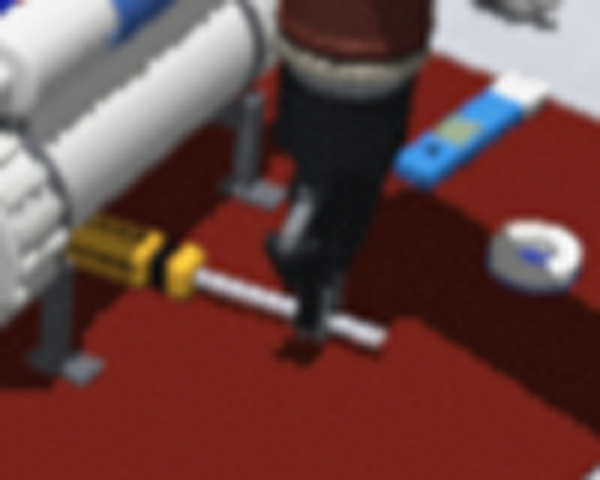

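The grip holds; the driver moved with it. The tip is at crop (380,338) and the handle is emerging. I'll draw it fully out, then raise.

```bash
python3 -m inch '[-0.01,0,-0.003,0,-0.02,0,0,0,-0.025,0,0,0,-0.025,0,0,0,-0.025,0,0,0,-0.02,0,0,0,-0.01,0,0,0]' 0 120
python3 -m inch '[0,0,-0.015,0,0,0,-0.035,0,0,0,-0.04,0,0,0,-0.04,0,0,0,-0.04,0,0,0,-0.035,0,0,0,-0.015,0,0,0,0,0]'
python3 -m inch '[0,0,0,-0.06,0,0,0,-0.12,0,0,0,-0.12,0,0,0,-0.12,0,0,0,-0.12,0,0,0,-0.12,0,0,0,-0.12,0,0,0,-0.12]'
python3 -m inch '[0,0,0,-0.12,0,0,0,-0.12,0,0,0,-0.12,0,0,0,-0.12,0,0,0,-0.12,0,0,0,-0.06,0,0,0,0]'
python3 - <<'E'
from h import *
s=arm.read_state();R=Ro.from_quat(s["tool_rot"]).as_matrix();print(np.round(s["eef_pos"],1),R.round(3).tolist(),np.round(s["joint_positions"],2))
E
```

```text
time: 4.63
eef_pos: [345.4, -336.7, 17.4]
tool_rot: [0.995, 0.095, -0.001, -0.0]
ft_force: [0.1, 0.7, -2.4]
finger_gap: 3.0
time: 5.3
eef_pos: [350.4, -337.2, 242.1]
tool_rot: [0.995, 0.097, 0.003, 0.003]
ft_force: [-0.6, -0.2, -0.4]
finger_gap: 3.1
time: 5.97
eef_pos: [348.3, -335.6, 236.1]
tool_rot: [0.853, 0.522, -0.0, -0.001]
ft_force: [0.1, 1.0, -1.1]
finger_gap: 3.1
time: 6.55
eef_pos: [348.2, -335.6, 236.2]
tool_rot: [0.639, 0.77, 0.0, -0.001]
ft_force: [-0.3, -0.5, 0.1]
finger_gap: 3.2
[ 348.2 -335.6  236.2] [[-0.184, 0.983, -0.001], [0.983, 0.184, 0.001], [0.001, -0.001, -1.0]] [ 0.83  0.   -0.15  1.84  0.    1.3   0.86]
```

```bash
python3 -m inch '[0.0167,0.0085,0,0,0.0335,0.017,0,0,0.0335,0.017,0,0,0.0335,0.017,0,0,0.0335,0.017,0,0,0.0335,0.017,0,0,0.0335,0.017,0,0,0.0335,0.017,0,0]'
python3 -m inch '[0.0335,0.017,0,0,0.0335,0.017,0,0,0.0335,0.017,0,0,0.0335,0.017,0,0,0.0335,0.017,0,0,0.0335,0.017,0,0,0.0335,0.017,0,0,0.0335,0.017,0,0]'
python3 -m inch '[0.0167,0.0085,0,0,0,0,0,-0.06,0,0,0,-0.12,0,0,0,-0.12,0,0,0,-0.12,0,0,0,-0.12,0,0,0,-0.12,0,0,0,-0.12]'
python3 -m inch '[0,0,0,-0.12,0,0,0,-0.12,0,0,0,-0.12,0,0,0,-0.12,0,0,0,-0.12,0,0,0,-0.116,0,0,0,0,0,0,0,0]'
python3 - <<'E'
from h import *
s=arm.read_state();R=Ro.from_quat(s["tool_rot"]).as_matrix();print(np.round(s["eef_pos"],1),R.round(3).tolist(),np.round(s["joint_positions"],2))
t=cams.read_camera("top")[:,:,::-1];q=cams.read_camera("side")[:,:,::-1]
cv2.imwrite("pics/e1.png",np.hstack([crop(t,140,80,160,200,2.5),crop(q,90,90,160,200,2.5)]))
E
```

```text
time: 7.22
eef_pos: [428.2, -64.0, 236.8]
tool_rot: [0.641, 0.768, -0.0, -0.0]
ft_force: [1.0, -0.0, -1.4]
finger_gap: 2.8
time: 7.88
eef_pos: [513.6, 224.0, 236.7]
tool_rot: [0.641, 0.767, -0.0, -0.0]
ft_force: [1.0, -0.4, -1.0]
finger_gap: 2.9
time: 8.55
eef_pos: [518.5, 240.3, 236.6]
tool_rot: [0.298, 0.955, -0.0, -0.0]
ft_force: [-1.0, -0.5, -0.6]
finger_gap: 3.0
time: 9.22
eef_pos: [518.7, 240.2, 236.8]
tool_rot: [-0.051, 0.999, 0.0, -0.0]
ft_force: [0.3, 0.7, -1.0]
finger_gap: 2.9
[518.7 240.2 236.8] [[-0.995, -0.102, -0.001], [-0.102, 0.995, 0.0], [0.001, 0.001, -1.0]] [ 0.33  0.32 -1.02  1.61  0.28  1.36  0.95]
```

View pics/e1.png

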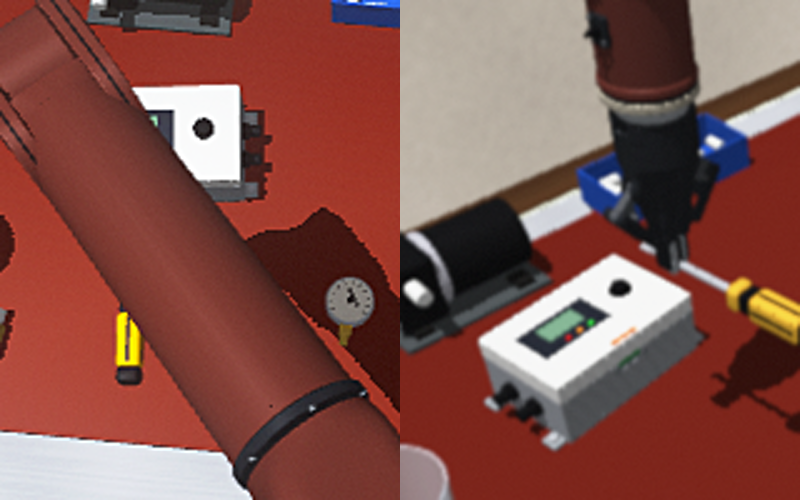

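The driver is held with the blade forward and the handle to the rear, at side crop (770,305). It's clear of the box. I'll lower it.

```bash
python3 -m inch '[0,0,0.02,0,0,0,0.04,0,0,0,0.04,0,0,0,0.04,0,0,0,0.035,0,0,0,0.02,0,0,0,0.01,0,0,0,0,0]'
python3 -m inch '[0,0,0.006,0,0,0,0.005,0,0,0,0.003,0,0,0,0.002,0,0,0,0,0,0,0,0,0]'
```

```text
time: 9.98
eef_pos: [517.6, 239.7, 30.4]
tool_rot: [-0.053, 0.999, -0.0, -0.002]
ft_force: [0.7, -0.9, -0.3]
finger_gap: 2.9
time: 10.48
eef_pos: [519.1, 240.2, 16.7]
tool_rot: [-0.053, 0.999, 0.0, 0.0]
ft_force: [-0.2, -0.1, -0.7]
finger_gap: 3.1
```

```bash
python3 -m inch '[0,0,0.002,0,0,0,0.002,0,0,0,0,0,0,0,0,0]'
python3 -m inch '[0,0,0.001,0,0,0,0,0,0,0,0,0]'
```

```text
time: 10.82
eef_pos: [518.9, 240.1, 12.3]
tool_rot: [-0.054, 0.999, -0.0, -0.0]
ft_force: [0.5, 0.1, -0.7]
finger_gap: 3.0
time: 11.07
eef_pos: [519.0, 240.2, 11.5]
tool_rot: [-0.054, 0.999, 0.0, 0.0]
ft_force: [0.7, -0.2, 1.2]
finger_gap: 2.8
```

```bash
python3 -m inch '[0,0,0,0,0,0,0,0,0,0,0,0,0,0,0,0,0,0,0,0]' 0.55
python3 -m inch '[0,0,-0.02,0,0,0,-0.03,0,0,0,-0.02,0,0.025,0,0,0,0.03,0,0,0,0.035,0,0,0,0.022,0,0,0,0,0,0,0]'
python3 - <<'E'
from h import *
s=arm.read_state();R=Ro.from_quat(s["tool_rot"]).as_matrix();print(np.round(s["eef_pos"],1),R.round(3).tolist(),np.round(s["joint_positions"],2),s["time"])
t=cams.read_camera("top")[:,:,::-1];q=cams.read_camera("side")[:,:,::-1]
cv2.imwrite("pics/f_top.png",t);cv2.imwrite("pics/f_side.png",q)
cv2.imwrite("pics/e2.png",np.hstack([crop(t,150,130,100,130,4),crop(q,150,150,100,130,4)]))
E
```

```text
time: 11.48
eef_pos: [518.8, 240.2, 11.3]
tool_rot: [-0.054, 0.999, 0.0, -0.0]
ft_force: [0.3, 0.1, -0.9]
finger_gap: 46.9
time: 12.15
eef_pos: [403.1, 227.6, 80.7]
tool_rot: [-0.055, 0.998, -0.002, -0.001]
ft_force: [1.0, 0.5, -0.5]
finger_gap: 46.8
[403.1 227.6  80.7] [[-0.994, -0.11, -0.001], [-0.11, 0.994, -0.003], [0.002, -0.003, -1.0]] [ 0.38  0.25 -1.07  2.04  0.26  1.01  0.86] 12.15
```

View pics/e2.png

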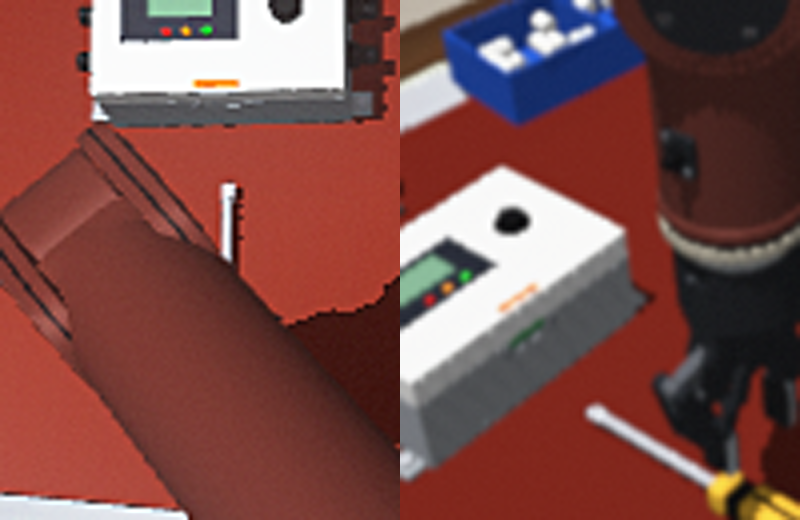

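```bash
python3 - <<'E'
from h import *
T=lambda u,v,z:ray("top",150+u/4-.4,130+v/4-.4,z).round(1)
S=lambda u,v,z:ray("side",150+(u-400)/4-.4,150+v/4-.4,z).round(1)
print("tip",T(229,184,21),S(593,411,21)); print("shank",T(230.5,260,21)); print("junc",S(712,481,21))
print("strip",T(194,83,93),T(240,83,93)); print("front edge",T(95,95,93),T(346,93,93))
print("base front bottom R",T(349,124,8),"left",T(112,122,8))
print("slot",S(512,350,62),S(546,325,62),"strip side",S(502,308,93),S(537,288,93))
E
```

```text
tip [557.4 244.3  21. ] [556.4 244.9  21. ]
shank [493.4 234.6  21. ]
junc [445.8 231.4  21. ]
strip [617.6 268.2  93. ] [621.1 232.   93. ]
front edge [600.2 344.9  93. ] [620.9 147.4  93. ]
base front bottom R [622.7 153.1   8. ] left [605.4 352.1   8. ]
slot [609.  268.6  62. ] [613.  236.3  62. ] strip side [618.3 264.6  93. ] [618.1 235.1  93. ]
```

The driver lies flat: top-crop tip at (229,184). The tip is at about (557,244.6) mm and the slot at about (611,250). The gripper sits over the handle, about 40 mm behind the origin. I'll descend and grip.

```bash
python3 -m inch '[0,0,0.03,0,0,0,0.03,0,0,0,0.01,0,0,0,0,0,0,0,0,0]'
python3 -m inch '[0,0,0,0,0,0,0,0,0,0,0,0,0,0,0,0,0,0,0,0,0,0,0,0]' 0 120
python3 -m inch '[0,0,-0.01,0,0,0,-0.02,0,0,0,-0.011,0,0,0,0,0,0,0,0,0]'
python3 - <<'E'
from h import *
s=arm.read_state();R=Ro.from_quat(s["tool_rot"]).as_matrix();print(np.round(s["eef_pos"],1),R.round(3).tolist(),np.round(s["joint_positions"],2),s["time"])
t=cams.read_camera("top")[:,:,::-1];q=cams.read_camera("side")[:,:,::-1]
cv2.imwrite("pics/g_top.png",t);cv2.imwrite("pics/g_side.png",q)
cv2.imwrite("pics/e3.png",np.hstack([crop(t,175,135,60,85,6),crop(q,165,185,70,85,6)]))
E
```

```text
time: 12.67
eef_pos: [407.6, 228.9, 11.6]
tool_rot: [-0.054, 0.999, 0.001, -0.001]
ft_force: [0.2, 0.1, 0.9]
finger_gap: 46.7
time: 13.17
eef_pos: [408.6, 228.9, 13.1]
tool_rot: [-0.053, 0.999, 0.0, 0.001]
ft_force: [-2.9, -1.1, 9.4]
finger_gap: 23.7
time: 13.58
eef_pos: [408.4, 228.1, 53.2]
tool_rot: [-0.053, 0.999, -0.0, 0.001]
ft_force: [1.4, 0.1, -1.3]
finger_gap: 23.8
[408.4 228.1  53.2] [[-0.994, -0.106, 0.003], [-0.106, 0.994, 0.0], [-0.003, -0.0, -1.0]] [ 0.34  0.3  -1.04  2.05  0.32  0.95  0.81] 13.5833
```

View pics/e3.png

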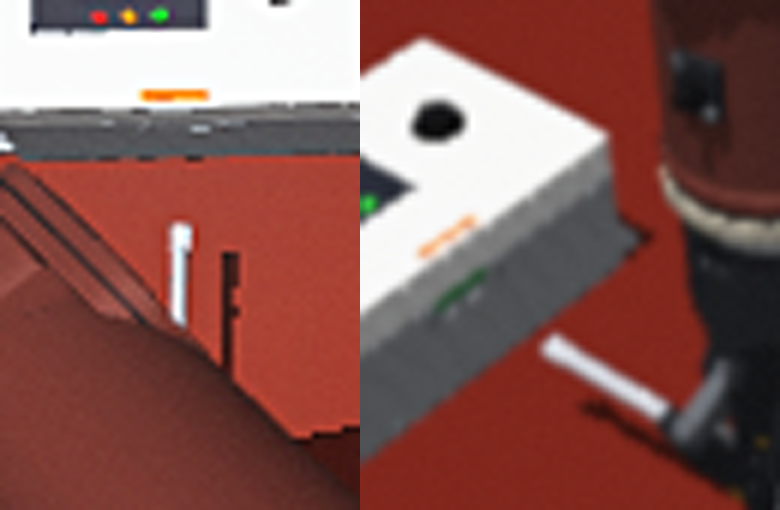

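```bash
cat >> h.py <<'E'
def P(n):
    p=cams.camera_params(n);f=210/np.tan(np.radians(p["vfov"]/2))
    K=np.array([[f,0,p["cx"]],[0,f,p["cy"]],[0,0,1]])
    return K@np.c_[np.array(p["R"]),np.array(p["t"])]
def tri(a,b):
    X=cv2.triangulatePoints(P("top"),P("side"),np.array(a,float).reshape(2,1),np.array(b,float).reshape(2,1))[:,0]
    X=X[:3]/X[3];return X.round(1),(proj("top",X)-a).round(1),(proj("side",X)-b).round(1)
E
python3 - <<'E'
from h import *
tp=lambda u,v:(175+u/6-.4,135+v/6-.4); sd=lambda u,v:(165+(u-360)/6-.4,185+v/6-.4)
print("tip",tri(tp(181,226),sd(550,345)))
print("strip",tri(tp(175,95),sd(447,238)))
print("stripL,R",tri(tp(141,95),sd(417,256)),tri(tp(209,95),sd(476,220)))
print("slot side at x plane:",[ray("side",*sd(u,v),62).round(1).tolist() for u,v in[(437,308),(488,272),(462,290)]])
print("tip z62",ray("top",*tp(181,226),62),ray("side",*sd(550,345),62))
E
```

```text
tip (array([557. , 244.4,  60.3]), array([0., 0.]), array([-0., -0.]))
strip (array([619.4, 250.6,  92. ]), array([-0., -0.]), array([0., 0.]))
stripL,R (array([617.4, 268.3,  93.3]), array([-0. , -0.1]), array([0.1, 0. ])) (array([621.4, 232.8,  90.9]), array([0., 0.]), array([-0., -0.]))
slot side at x plane: [[613.3, 266.0, 62.0], [616.5, 234.2, 62.0], [615.0, 250.4, 62.0]]
tip z62 [556.63974202 244.14766818  62.        ] [555.41263373 245.34800807  62.        ]
```

The tip is at (557,244.4,60.3) and the slot at about (611.5,250,62), straight ahead. I'll advance along tool -x, then insert slowly.

```bash
python3 -m inch '[-0.01,0,-0.001,0,-0.018,0,0,0,-0.014,0,0,0,-0.006,0,0,0,0,0,0,0]'
python3 -m inch '[-0.004,0,0,0,-0.004,0,0,0,-0.004,0,0,0,0,0,0,0]'
python3 -m inch '[-0.003,0,0,0,-0.003,0,0,0,-0.002,0,0,0,-0.001,0,0,0,0,0,0,0]'
python3 - <<'E'
from h import *
s=arm.read_state();R=Ro.from_quat(s["tool_rot"]).as_matrix();print(np.round(s["eef_pos"],1),R.round(3).tolist(),np.round(s["torque"],2),s["time"])
t=cams.read_camera("top")[:,:,::-1];q=cams.read_camera("side")[:,:,::-1]
cv2.imwrite("pics/h_top.png",t);cv2.imwrite("pics/h_side.png",q)
cv2.imwrite("pics/e4.png",np.hstack([crop(t,175,135,60,85,6),crop(q,165,185,70,85,6)]))
E
```

```text
time: 14.1
eef_pos: [456.3, 233.5, 52.7]
tool_rot: [-0.053, 0.999, 0.001, -0.0]
ft_force: [0.2, 0.2, -1.2]
finger_gap: 23.3
time: 14.43
eef_pos: [467.7, 234.6, 53.4]
tool_rot: [-0.053, 0.999, 0.0, 0.0]
ft_force: [0.8, -0.2, -1.2]
finger_gap: 23.7
time: 14.85
eef_pos: [476.3, 235.6, 53.4]
tool_rot: [-0.053, 0.999, 0.0, 0.0]
ft_force: [-0.0, -0.1, -0.3]
finger_gap: 23.3
[476.3 235.6  53.4] [[-0.994, -0.107, 0.0], [-0.107, 0.994, 0.0], [-0.0, 0.0, -1.0]] [ 0.05 -0.04  0.02] 14.85
```

No resistance at about 13 mm deep, so it's in the slot. I'll go 3 mm more, then look.

```bash
python3 -m inch '[-0.0015,0,0,0,-0.0015,0,0,0,0,0,0,0]'
python3 - <<'E'
from h import *
t=cams.read_camera("top")[:,:,::-1];q=cams.read_camera("side")[:,:,::-1]
cv2.imwrite("pics/e4.png",np.hstack([crop(t,175,135,60,85,6),crop(q,165,185,70,85,6)]))
E
```

```text
time: 15.2
eef_pos: [479.4, 235.8, 53.4]
tool_rot: [-0.053, 0.999, 0.0, 0.0]
ft_force: [-0.1, 0.6, -0.8]
finger_gap: 23.8
```

View pics/e4.png

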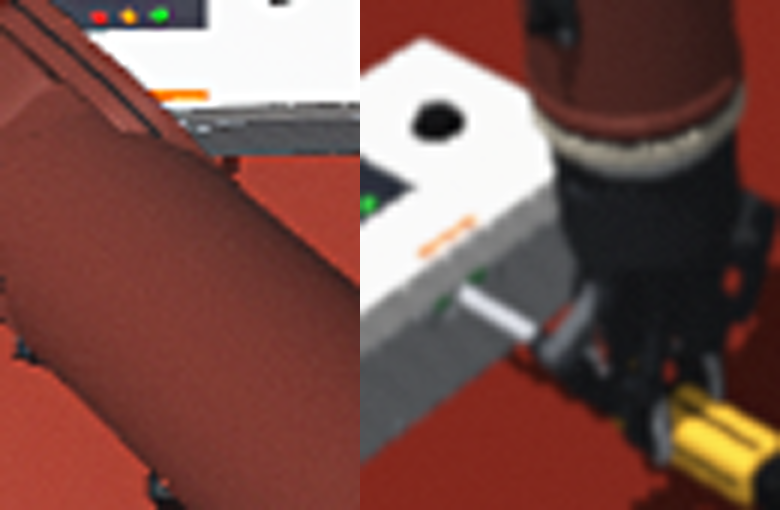

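The side crop shows the shank entering the middle of the slot at (462,290). Now prise up.

```bash
python3 -m inch '[0,0,-0.003,0,0,0,-0.005,0,0,0,-0.005,0,0,0,-0.005,0,0,0,0,0]'
python3 -m inch '[0,0,-0.005,0,0,0,-0.005,0,0,0,-0.005,0,0,0,-0.005,0,0,0,0,0,0,0,0,0]'
python3 - <<'E'
from h import *
s=arm.read_state();print(np.round(s["eef_pos"],1),np.round(s["ft_force"],1),np.round(s["torque"],2),s["time"])
t=cams.read_camera("top")[:,:,::-1];q=cams.read_camera("side")[:,:,::-1]
cv2.imwrite("pics/i_top.png",t);cv2.imwrite("pics/i_side.png",q)
# orange strip centroid
for n,im in(("top",t),("side",q)):
    h=cv2.cvtColor(np.ascontiguousarray(im),cv2.COLOR_BGR2HSV)
    m=cv2.inRange(h,(6,120,150),(18,255,255))
    m0=np.zeros_like(m)
    if n=="side": m0[190:250,150:210]=1
    else: m0[120:160,180:230]=1
    ys,xs=np.nonzero(m*m0);print(n,len(xs),xs.mean(),ys.mean(),xs.min(),xs.max(),ys.min(),ys.max())
    if n=="side":
        # predicted strip centre for angles
        a0=np.radians(6);ex=np.array([np.cos(a0),np.sin(a0),0]);O=np.array([611.5,250,8.])
        H=O+130*ex+[0,0,60]
        for a in np.arange(0,.5,.05):
            X=H-(122*np.cos(a)+25*np.sin(a))*ex+np.array([0,0,122*np.sin(a)+25*np.cos(a)]) if 0 else H+ex*(-122*np.cos(a)+25*np.sin(a))+np.array([0,0,122*np.sin(a)+25*np.cos(a)])
            print(a.round(2),proj("side",X).round(1),proj("top",X).round(1))
E
```

```text
time: 15.72
eef_pos: [479.4, 236.0, 72.5]
tool_rot: [-0.053, 0.999, 0.0, 0.0]
ft_force: [0.3, -0.6, -2.5]
finger_gap: 23.7
time: 16.22
eef_pos: [479.3, 236.0, 91.8]
tool_rot: [-0.054, 0.999, 0.0, 0.0]
ft_force: [-0.2, -0.2, -1.1]
finger_gap: 23.6
[479.3 236.   91.8] [-0.2 -0.2 -1.1] [ 0.01 -0.04  0.02] 16.2167
top 25 201.16 142.08 194 207 131 144
side 3 157.66666666666666 214.66666666666666 157 158 214 215
0.0 [179. 224.] [203.6 150.3]
0.05 [178.3 222.2] [203.3 149.2]
0.1 [177.6 220.3] [203.  148.1]
0.15 [176.8 218.4] [202.7 146.8]
0.2 [175.9 216.5] [202.4 145.5]
0.25 [174.9 214.5] [202.1 144. ]
0.3 [173.9 212.6] [201.8 142.5]
0.35 [172.8 210.6] [201.5 140.9]
0.4 [171.7 208.6] [201.3 139.3]
0.45 [170.5 206.7] [201.  137.5]
```

```bash
python3 - <<'E'
from h import *
for f,n in(("g_top","top"),("i_top","top"),("g_side","side"),("i_side","side")):
    im=cv2.imread(f"pics/{f}.png").astype(int)
    d=(im[...,1]-im[...,0])*((im[...,2]-im[...,1])>15)*(im[...,2]>200)
    m=(d>25).astype(np.uint8)
    k,l,st,c=cv2.connectedComponentsWithStats(m)
    for i in range(1,k):
        u,v=c[i]
        if st[i,4]>4 and 150<u<240 and 120<v<260: print(f,st[i].tolist(),c[i].round(1))
E
```

```text
g_top [198, 150, 12, 2, 24] [203.5 150.5]
i_top [197, 143, 12, 2, 23] [202.3 143.5]
g_side [175, 221, 9, 7, 19] [178.8 224. ]
i_side [171, 211, 9, 6, 12] [175.  213.5]
i_side [217, 242, 17, 12, 102] [224.9 247.7]
```

The cover is at about 0.27 rad (35 mm). I'll raise 5.5 mm more and recheck.

```bash
python3 -m inch '[0,0,-0.003,0,0,0,-0.0025,0,0,0,0,0,0,0,0,0]'
cat > m.py <<'E'
from h import *
import sys
f=sys.argv[1];T=cams.read_camera("top")[:,:,::-1];S=cams.read_camera("side")[:,:,::-1]
cv2.imwrite(f"pics/{f}_top.png",T);cv2.imwrite(f"pics/{f}_side.png",S)
for n,im in(("top",T),("side",S)):
    im=im.astype(int);d=(im[...,1]-im[...,0])*((im[...,2]-im[...,1])>15)*(im[...,2]>200)
    k,l,st,c=cv2.connectedComponentsWithStats((d>25).astype(np.uint8))
    for i in range(1,k):
        if st[i,4]>4 and 150<c[i][0]<240 and 120<c[i][1]<330: print(n,st[i].tolist(),c[i].round(1))
E
python3 m.py j
```

```text
time: 16.65
eef_pos: [479.1, 235.9, 96.9]
tool_rot: [-0.054, 0.999, 0.0, 0.0]
ft_force: [0.9, -0.1, -2.5]
finger_gap: 23.5
top [196, 142, 12, 2, 24] [201.5 142.5]
side [171, 210, 8, 5, 9] [174.6 211.9]
side [216, 241, 18, 12, 104] [224.5 246.1]
```

The cover is at about 0.31 rad (40 mm). Lower slightly, then withdraw straight back.

```bash
python3 -m inch '[0,0,0.003,0,0,0,0.002,0,0.006,0,0,0,0.01,0,0,0,0.01,0,0,0,0.015,0,0,0,0.02,0,0,0,0.013,0,0,0]'
python3 -m inch '[0,0,0,0,0,0,0.02,0,0,0,0.025,0,0,0,0.015,0,0,0,0.007,0,0,0,0,0]'
python3 m.py k
```

```text
time: 17.42
eef_pos: [402.8, 227.8, 91.4]
tool_rot: [-0.054, 0.999, -0.001, -0.0]
ft_force: [0.2, 1.2, -0.3]
finger_gap: 23.7
time: 17.92
eef_pos: [404.4, 227.6, 23.8]
tool_rot: [-0.054, 0.999, -0.0, -0.001]
ft_force: [-0.6, 1.2, 0.1]
finger_gap: 23.6
top [196, 142, 12, 2, 24] [201.5 142.5]
side [171, 210, 8, 5, 8] [174.5 212. ]
```

```bash
python3 -m inch '[0,0,0.005,0,0,0,0.003,0,0,0,0,0,0,0,0,0]'
python3 -m inch '[0,0,0.001,0,0,0,0,0,0,0,0.001,0,0,0,0,0]'
```

```text
time: 18.35
eef_pos: [405.6, 228.0, 17.0]
tool_rot: [-0.054, 0.999, 0.0, 0.0]
ft_force: [1.2, -0.8, -1.6]
finger_gap: 23.7
time: 18.68
eef_pos: [405.5, 227.9, 14.8]
tool_rot: [-0.054, 0.999, 0.0, -0.0]
ft_force: [0.3, -0.1, -0.3]
finger_gap: 23.5
```

```bash
python3 -m inch '[0,0,0.001,0,0,0,0,0,0,0,0,0]'
python3 -m inch '[0,0,0.001,0,0,0,0,0,0,0,0,0]'
```

```text
time: 18.93
eef_pos: [405.4, 228.0, 13.8]
tool_rot: [-0.054, 0.999, 0.0, -0.0]
ft_force: [-0.3, 0.2, -1.2]
finger_gap: 23.5
time: 19.18
eef_pos: [405.5, 228.1, 13.2]
tool_rot: [-0.054, 0.999, -0.0, 0.0]
ft_force: [-3.2, -1.4, 6.9]
finger_gap: 23.3
```

It's resting on the board with 7 N of contact. I'll release, rise, move aside and look.

```bash
python3 -m inch '[0,0,0,0,0,0,0,0,0,0,0,0,0,0,0,0,0,0,0,0,0,0,0,0]' 0.55
python3 -m inch '[0,0,-0.01,0,0,0,-0.025,0,0,0,-0.035,0,0,0,-0.04,0,0,0,-0.04,0,0,0,-0.04,0,0,0,-0.02,0,0,0,0,0]'
python3 -m inch '[-0.01,-0.03,0,0,-0.01,-0.038,0,0,-0.01,-0.038,0,0,-0.01,-0.038,0,0,-0.01,-0.038,0,0,-0.01,-0.038,0,0,0,-0.02,0,0,0,0,0,0]'
python3 m.py l
python3 - <<'E'
from h import *
t=cv2.imread("pics/l_top.png");q=cv2.imread("pics/l_side.png")
cv2.imwrite("pics/fin.png",np.hstack([crop(t,150,90,130,180,3),crop(q,100,150,130,180,3)]))
E
```

```text
time: 19.68
eef_pos: [405.5, 228.0, 12.8]
tool_rot: [-0.054, 0.999, 0.0, -0.0]
ft_force: [0.1, 0.3, 0.8]
finger_gap: 47.0
time: 20.35
eef_pos: [407.3, 229.7, 228.0]
tool_rot: [-0.054, 0.999, 0.0, 0.004]
ft_force: [0.1, 0.0, 0.2]
finger_gap: 47.2
time: 21.02
eef_pos: [491.0, -9.4, 222.3]
tool_rot: [-0.05, 0.999, 0.0, -0.001]
ft_force: [0.7, 0.3, -0.3]
finger_gap: 47.3
top [196, 142, 12, 2, 24] [201.5 142.5]
top [201, 212, 8, 4, 22] [205.  213.3]
top [204, 221, 3, 9, 11] [204.5 224.5]
top [208, 221, 1, 17, 17] [208. 229.]
top [201, 226, 1, 12, 12] [201.  231.5]
side [171, 210, 8, 5, 8] [174.5 212. ]
side [228, 268, 7, 7, 29] [231.  270.8]
```

View pics/fin.png

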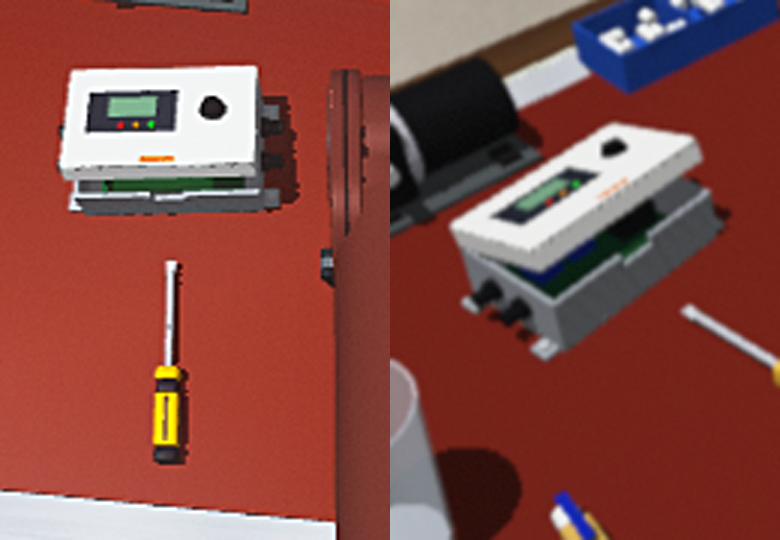

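The cover stands ajar and the driver lies flat on the board, with its tip at crop (171,262) and its handle end at (170,462). It's clear of the box and inside the board edge. Handing in.

```bash
python3 -c "
from cell import workorder
print(workorder.finish_job())"
```

```text
the job is handed in; nothing more can be done
None
```

I finished the job and handed it in at about 21 s of the 72 s. No verdict came back, so the results below rest on my own checks.

**What I did:** I drew the screwdriver out by its shank, turned it blade-forward and laid it down. I then regripped it by the handle and put the blade about 16 mm into the slot. I prised the cover up, drew the blade out, set the screwdriver down gently (about 7 N contact) and released it.

**Last checks:**
- **Cover:** both cameras put it at 0.30–0.32 rad, so its front edge is about 40 mm up. It did not move after the blade came out or after I let go.
- **Screwdriver:** it lies flat on the red board, about 5 cm in front of the box and well away from the vessel.
- **Forces:** the highest wrist reading at the end of any move was about 10 N.
- **Robot:** it was touching nothing at hand-in.

**What went wrong or went unchecked:**
- The first attempt to grip the shank closed too high and slipped over it. I went 9 mm lower and tried again.
- The finger-gap readings ran about 2–5 mm under the true sizes, so I relied on the pictures instead.
- I did not measure the other bench objects again at the end. Every move was planned to stay clear of them, and no contact force suggested I had touched one.

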